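# Open the photometer's dust cover and load the amber vial

## Task

Slide the flush blue dust cover of the photometer fully open: it has no handle, so press a fingertip down on it and drag it along; it is delicate, so press only as hard as needed, never with more than 15 N. Then take the amber vial with the blue cap from the rack and lower it into the uncovered round port until it stands on the bottom, let go of it there (do not drop it in) and move clear. Do not disturb the other vials, the beaker or the tip box.

Things in the scene. Friction and masses are not known exactly. Their poses are not given: they have to be found in the camera images.
- photometer: Bench photometer, white with a flat lilac top (the deck), 260 (its x) by 300 mm (its y), fixed. Origin: centre of its underside; the deck is 125 mm above it. The sloping panel with screen and keys faces -x. In the deck is an open channel, 56 mm wide (x), 150 mm long (y), centred at x = +20, y = 0 mm, 20 mm deep; in it slides the blue dust cover.
- cover (a joint): How far the dust cover (flat blue plate, 53 mm in x by 80 mm in y, 3 mm thick, no handle) has slid along the photometer's +y, in m: 0 is shut, over the port; 0.065 is fully open at its stop. It may start up to 12 mm ajar. It drags with about 4 N and stays where left. It rests on springs: 5 N per mm of pressing, 4 mm (20 N) to a hard stop. Fingertip friction on it: about 0.7.
- cover_spot (a point): Fixed point of the photometer in the plane of the deck, above the middle of the cover when shut (joint cover 0). Axes as the photometer's; the cover slides along y. The cover's unpressed top surface lies 1 to 12 mm below the deck, different on every unit: that height is not measured, it must be felt for.
- port (a point): Centre of the mouth of the round port, on the channel floor, 20 mm below the deck; under the shut cover, free when the cover is open. The port is vertical, 28 mm in diameter, 40 mm deep, with a small chamfer. Axes as the photometer's, z up.
- vial_amber: The vial to load: amber glass, 24 mm in diameter, 90 mm tall in all, the top 18 mm being a blue cap 27 mm in diameter; 50 to 85 g. Origin: centre of its underside. It stands in one of the three holes of the rack, its underside 10 mm above the bench, the cap and 37 mm of glass above the rack. In the port it stands with its top 30 mm above the deck.
- vial_green: Another vial of the same size, green glass with a white cap, in the rack. Origin: centre of its underside. Leave it alone.
- vial_clear: Another vial of the same size, clear glass with a red cap, in the rack. Origin: centre of its underside. Leave it alone.
- rack: White block, 210 mm (its x) by 56 mm (its y), 45 mm tall, fixed, with three vertical blind holes 26 mm in diameter and 35 mm deep at x = -70, 0 and +70 mm. Origin: centre of its underside.
- beaker: Glass beaker, about 68 mm across, 85 mm tall. Origin: centre of its underside. Leave it alone.
- tip_box: Blue pipette tip box with a clear lid, 85 mm (x) by 120 mm (y), 67 mm tall. Origin: centre of its underside. Leave it alone.
Mind the look-alikes: they are no part of the job. What is shaped like the vial_amber but brown or yellow is not meant.

How it is judged:
By the outcome, as a careful person would: the job done as asked, in the order asked, and still so for the second after the job is handed in, with the robot touching nothing.
It also fails if it takes over 64 s, if anything falls off the work surface, if the arm or the gripper's body presses on something with over 40 N, if the wrist force passes 120 N, or if a joint passes its speed limit or range.

## Robot

A 6-joint arm with a two-finger parallel gripper is mounted at the origin on the work surface. World frame = base frame: x ahead of the robot, y to its left, z up, the work surface at z = 0. Lengths are in mm, angles in rad, forces in N, time in s.
With the tool pointing down it reaches from about 400 to 925 mm from the base axis. Payload 12.5 kg.
Tool frame: the origin (TCP) lies on the centre line of the jaws, within the pads' length; the fingertips stand manip.tcp_to_tips ahead of it and the grasp point (between the pads) lies 2 mm behind it (manip.tcp_to_tips is the distance from the TCP to the fingertips, in mm); z points along the fingers, x is the direction in which the jaws open and shut, and the axes are right-handed (so a half turn about z gives the same grasp; the last joint's range is limited). The gripper opens to 95 mm and grips with 3 to 60 N. Pads are 20 mm wide; open, the fingers measure 119 mm over their backs; the gripper's body (75 mm by 180 mm) begins 59 mm behind the grasp point.
Start: joints at [1.047, 0.491, 1.559, -0, 1.092, -0.106], TCP at [253.579, 571.264, 231.661] pointing down, gripper open.
Joint ranges: [-3.1, 3.1], [-0.84, 2.19], [0.05, 2.79], [-1.13, 4.28], [0.06, 2.93], [-2.69, 2.69]. Speed limits (rad/s): [2.22, 2.22, 2.79, 3.14, 3.14, 3.14].

## Interface

Orientations are given as a rotation vector (axis times angle).
In Python, from bench import observe, cams, manip, look_for, trace, spot_point gives the robot as it stands.
- The arm moves only by the tool step_arm, never from a script. Its argument "increments" is a list of rows, each a list of 2 entries, a list of its own where there are three numbers: the shift along the world's x, y, z in mm, then the turn, a rotation vector about the world's x, y, z in rad. A call has exactly 8 rows; each row is the pose to reach, as a shift and turn from the pose commanded when the call began; what a row does not reach only later rows make up. A row lasts 1/12 s, in which the tool goes at most 41.7 mm and 7.16 degrees, less where a joint would pass 70% of its speed; a pose out of reach is approached as far as the arm can. A call with a gripper value outside its range is refused whole. "hand" is the opening, from -1 (shut) to 1 (fully open), so that 0 is half open, set as the call begins (left out, the last holds). The fingers move at their own pace and stop on an object; the grip force is fixed at half the most. Time passes only in rows, so rows that repeat a pose let the fingers close, or fill a call up. It gives the time, the measured TCP pose, the force and the opening at its end, in the units of the state.
- observe(): the state, without advancing time (a new reading comes with each control period).
- cams.capture(name): name is "side" or "top"; returns the picture (384x512x3 uint8, blue, green, red); there is no depth.
- cams.camera_model(name): a dict with "K" (3x3 intrinsics, pixels), "distortion" ([k1, k2, p1, p2, k3] as OpenCV has them; the pictures are not rectified), "origin" and "rotation" of the camera in the world. Camera axes: x right, y up, looking along -z (the intrinsics and any distortion apply to the point x, -y, -z); pixel columns grow to the right and rows downward; lengths in mm; the calibration is good to about 2 mm. A picture is of the moment at which its call begins. camera_model takes no time and is no camera call.
- manip.sign_off(): hands the job in, once; it reports no verdict.
Trained networks look in the newest picture that a camera, given by its name, has taken for a name from the list of things; names that differ only in an ending like _2 or _b are one class to them, and where a whole thing is asked for, a point or a joint stands for the part that bears it (a point fixed in the world has none). Each returns a list of dicts, best first, with "conf" (0 to 1); they miss things now and then, are a little off and sometimes report something else, mostly with a low value. They report only what shows in the picture. A call takes as long as a camera call. They do not tell look-alikes from the thing itself.
- look_for(camera, label): "at" ([x, y, z] in mm, in world coordinates, good to about 4 mm: the middle of the surface that is visible of it).
- trace(camera, label): "mask" (384x512 bool, what is visible of it).
- spot_point(camera, label): "at" ([x, y, z] in mm, in world coordinates, good to about 4 mm: a listed point, or the origin of a listed thing).
The state is a dict: "time_s": time; "joints": joint angles; "joint_vel": joint speeds; "effort": joint torques, N m; "position": TCP position; "eef_rot": TCP orientation; "wrist_force": force on the tool from outside, world axes, zero at the start; "ft_torque": the same for the moment, N m; "gripper_width": finger opening in mm.
Only numpy, scipy, OpenCV 4.12 (cv2) and the standard library are available. Lean on these libraries where they do the work, as an engineer would, in place of code of your own. Each camera call takes 0.05 s, during which the arm holds its last target.

## Working session

There is one attempt and no reset: what is moved stays moved. The work goes in short steps, Python scripts to look and compute and a tool call to move; the robot and the scene stay as the last step left them, time stands still between calls to the robot, and variables do not carry over. Pictures are saved under pics/ and viewed, and the job is handed in when it is done.

Besides the shell and the picture viewer there is one more tool, called after ">>>" as name(argument=value, ...) on one line, values as JSON. step_arm: Moves the arm, as the interface text tells. Its arguments: {"type":"object","properties":{"increments":{"type":"array","items":{"type":"array"}},"hand":{"type":"number"}},"required":["increments"]}

```bash
mkdir -p pics; ls
python3 - <<'E'
from bench import observe, cams, manip, look_for, trace, spot_point
import cv2
print(observe()); print(manip.tcp_to_tips)
for c in("side","top"):
    im=cams.capture(c); cv2.imwrite(f"pics/{c}0.png",im); m=cams.camera_model(c); print(c,m)
    for l in ("cover_spot","port","photometer","vial_amber","rack","vial_green","vial_clear","beaker","tip_box"):
        print(l,[(round(d['conf'],2),[round(float(v),1) for v in d['at']]) for d in spot_point(c,l)[:3]])
print(observe()['time_s'])
E
```

```text
pics
{'time_s': 0.0, 'joints': array([ 1.04739393e+00,  4.91545553e-01,  1.55945850e+00, -1.58658881e-05,
        1.09167167e+00, -1.05634901e-01]), 'joint_vel': array([-0.00033345, -0.00135227,  0.00122652,  0.00116911,  0.00153579,
        0.00128347]), 'effort': array([-1.72152089e-03, -6.12676692e+01, -2.58177406e+01,  6.91392459e-02,
        4.84309229e-02, -1.26349960e-04]), 'position': array([253.46588544, 571.05262713, 231.06731822]), 'eef_rot': array([ 2.63338094e+00,  1.71223279e+00, -1.50585375e-03]), 'wrist_force': array([ 0.21078182, -0.36608997,  0.11677781]), 'ft_torque': array([-0.01441635, -0.03462124,  0.00015152]), 'gripper_width': 94.96356233435822}
17.0
side {'K': array([[351.45523182,   0.        , 255.35271081],
       [  0.        , 351.45523182, 183.15736456],
       [  0.        ,   0.        ,   1.        ]]), 'distortion': array([-0.02730383,  0.        ,  0.        ,  0.        ,  0.        ]), 'origin': array([ 136.44046953, -267.57527868,  669.97110181]), 'rotation': array([ 0.69222357, -0.28742431, -0.7367392 ])}
cover_spot [(0.89, [590.6, -209.2, 122.
[... 538 characters left out ...]
191.8617423 ],
       [  0.        ,   0.        ,   1.        ]]), 'distortion': array([-0.02015484,  0.        ,  0.        ,  0.        ,  0.        ]), 'origin': array([269.43254832,  84.37152122, 986.34834238]), 'rotation': array([ 0.20526956, -0.20513542, -1.5123053 ])}
cover_spot [(0.76, [598.3, -214.8, 127.3])]
port [(0.93, [596.8, -222.0, 102.3]), (0.26, [431.0, 192.5, 4.6])]
photometer [(0.93, [580.2, -178.1, -0.8])]
vial_amber [(0.53, [340.8, 141.9, 0.2]), (0.5, [431.1, 192.8, 8.2]), (0.45, [439.1, 116.4, -3.2])]
rack [(0.59, [503.4, 200.4, 2.1])]
vial_green [(0.68, [502.4, 196.8, 6.3])]
vial_clear [(0.59, [572.0, 197.1, 11.6])]
beaker [(0.74, [600.7, 404.0, -3.7])]
tip_box []
1.0
```

View pics/side0.png

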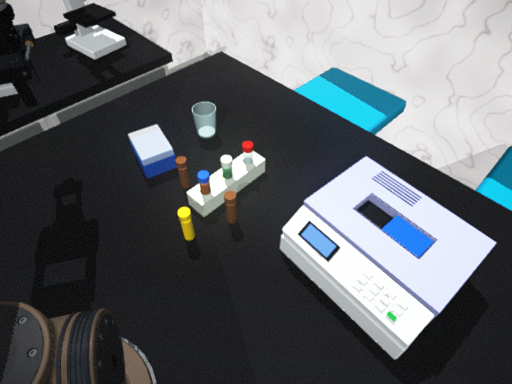

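View pics/top0.png

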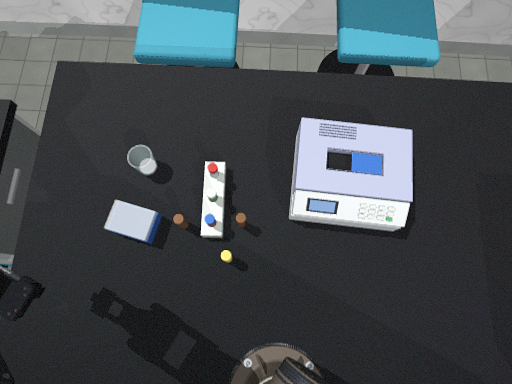

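Run:
```python
import cv2
s=cv2.imread('pics/side0.png');t=cv2.imread('pics/top0.png')
def crop(im,x0,y0,w,h,f,n):
    c=cv2.resize(im[y0:y0+h,x0:x0+w],None,fx=f,fy=f,interpolation=cv2.INTER_CUBIC)
    for i in range(0,w,10): cv2.putText(c,str(x0+i),(i*f,8),0,.3,(0,0,255),1); cv2.line(c,(i*f,10),(i*f,14),(0,0,255),1)
    for i in range(0,h,10): cv2.putText(c,str(y0+i),(0,i*f+3),0,.3,(0,0,255),1)
    cv2.imwrite(n,c)
crop(t,285,115,135,100,5,'pics/tp.png')
crop(s,340,150,160,120,5,'pics/sp.png')
crop(t,165,150,100,120,5,'pics/tr.png')
crop(s,165,130,110,115,5,'pics/sr.png')
```

```text
(no output)
```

View pics/tp.png

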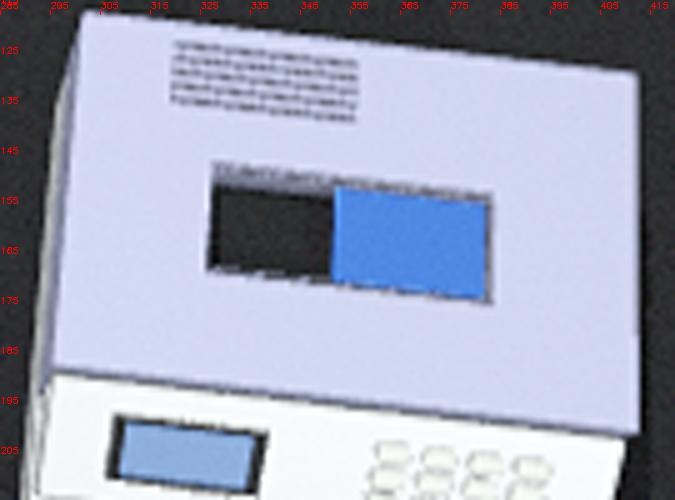

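View pics/sp.png

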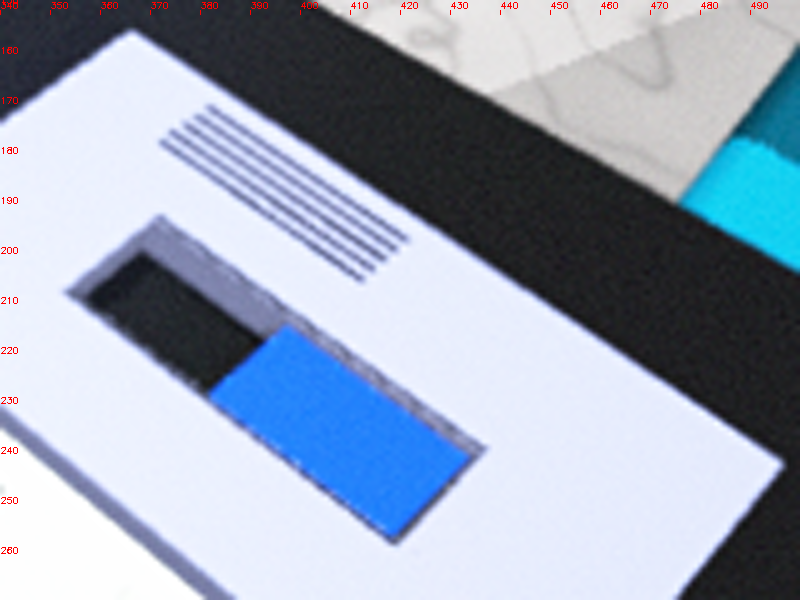

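View pics/tr.png

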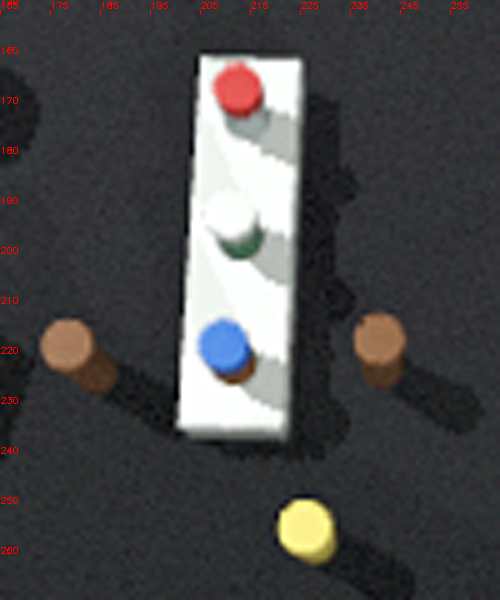

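View pics/sr.png

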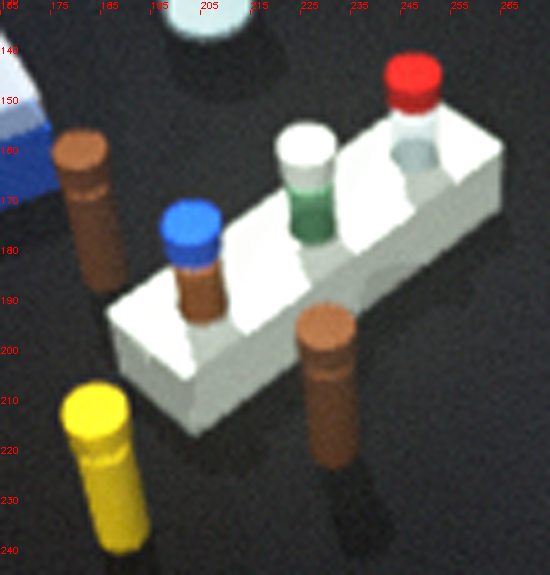

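```bash
cat > fit.py <<'E'
import numpy as np, cv2
from bench import cams
from scipy.spatial.transform import Rotation as Rt
from scipy.optimize import least_squares
M={c:cams.camera_model(c) for c in("side","top")}
F=np.diag([1.,-1,-1])
def proj(c,X):
    m=M[c];X=np.atleast_2d(X).astype(float)
    R=F@Rt.from_rotvec(m['rotation']).as_matrix().T
    p,_=cv2.projectPoints(X.reshape(-1,1,3),cv2.Rodrigues(R)[0],-R@m['origin'],m['K'],m['distortion'])
    return p.reshape(-1,2)
def ray(c,uv):
    m=M[c];n=cv2.undistortPoints(np.array(uv,float).reshape(-1,1,2),m['K'],m['distortion']).reshape(-1,2)
    d=np.c_[n,np.ones(len(n))]@F.T
    return m['origin'],d@Rt.from_rotvec(m['rotation']).as_matrix().T
def atz(c,uv,z):
    o,d=ray(c,uv); return o+d*((z-o[2])/d[:,2])[:,None]
def body(p,L):
    c,s=np.cos(p[2]),np.sin(p[2]);L=np.array(L,float)
    return np.c_[p[0]+c*L[:,0]-s*L[:,1],p[1]+s*L[:,0]+c*L[:,1],L[:,2]]
def px(off,q): return np.array(off)+(np.array(q,float)+.5)/5-.5
E
python3 - <<'E'
from fit import *
ch=[(48,75,125),(48,-75,125),(-8,-75,125),(-8,75,125)]; bk=[(130,150,125),(130,-150,125)]
t=px((285,115),[(212,163),(493,191),(491,303),(207,268),(83,11),(638,73)])
s=px((340,150),[(160,215),(485,450),(394,544),(66,292),(132,29),(783,463)])
L=ch+bk
for cs in (('top',),('side',),('top','side')):
    f=lambda p:np.concatenate([(proj(c,body(p,L))-{'top':t,'side':s}[c]).ravel() for c in cs])
    r=least_squares(f,[580,-175,0]);print(cs,r.x,np.round(r.fun,1))
P=r.x; np.save('P.npy',P)
print('channel centre',body(P,[(20,0,125)]))
# cover
ct=px((285,115),[(332,185),(332,282),(488,298)]);cs_=px((340,150),[(286,325),(209,394),(475,462)])
for d in (1,4,8,12):
  for c,q in (('top',ct),('side',cs_)):
    X=atz(c,q,125-d); ca,sa=np.cos(P[2]),np.sin(P[2]); D=X[:,:2]-P[:2]
    print(d,c,np.round(np.c_[ca*D[:,0]+sa*D[:,1],-sa*D[:,0]+ca*D[:,1]],1).tolist())
LR=[(105,28,45),(105,-28,45),(-105,-28,45),(-105,28,45)]
tr=px((165,150),[(201,58),(302,60),(288,430),(178,428)]); sr=px((165,130),[(502,148),(190,378),(108,312)])
for w in (1,2,3):
    f=lambda p:np.concatenate(([(proj('top',body(p,LR))-tr).ravel()] if w&1 else [])+([(proj('side',body(p,LR[1:]))-sr).ravel()] if w&2 else []))
    r=least_squares(f,[502,198,0]);print('rack',r.x,np.round(r.fun,1)); print(body(r.x,[(-70,0,100)]))
print('cap',atz('top',px((165,150),[(224,346)]),100),atz('side',px((165,130),[(191,214)]),100))
print('browns top',atz('top',px((165,150),[(67,344),(379,337),(306,530)]),90),atz('side',px((165,130),[(81,150),(327,325),(95,410)]),90))
E
```

```text
('top',) [ 5.79254222e+02 -1.75137454e+02 -6.94707467e-02] [ 0.   0.5  0.3  1.3  0.3 -1.  -0.3 -0.6  0.1 -0.1 -0.6 -0.1]
('side',) [ 5.77647197e+02 -1.73744782e+02 -7.16175775e-02] [-1.1  0.3 -0.3  0.9  1.  -0.4  0.2 -1.2  0.   0.2  0.1  0.1]
('top', 'side') [ 5.78285107e+02 -1.74113869e+02 -7.09942062e-02] [-0.3  0.8 -0.   1.7 -0.1 -0.7 -0.7 -0.3 -0.2  0.1 -0.8  0.3 -0.8  0.2
  0.1  0.8  1.4 -0.5  0.5 -1.3  0.3  0.1  0.4 -0. ]
channel centre [[ 598.2347264  -175.53256085  125.        ]]
1 top [[46.2, 10.0], [-8.0, 7.6], [-6.9, -73.9]]
1 side [[42.6, 7.9], [-7.3, 7.8], [42.9, -74.3]]
4 top [[47.5, 9.2], [-6.9, 6.8], [-5.8, -75.0]]
4 side [[45.2, 8.6], [-5.0, 8.5], [45.5, -74.0]]
8 top [[49.2, 8.2], [-5.4, 5.8], [-4.3, -76.4]]
8 side [[48.7, 9.6], [-1.9, 9.5], [49.0, -73.6]]
12 top [[50.9, 7.1], [-4.0, 4.7], [-2.8, -77.9]]
12 side [[52.2, 10.6], [1.3, 10.4], [52.5, -73.3]]
rack [5.01698073e+02 1.96811323e+02 2.82445478e-02] [ 0.3  0.3 -0.3  0.3 -0.6 -0.3  0.7 -0.3]
[[431.72599232 194.83446738 100.        ]]
rack [5.01539292e+02 1.98442344e+02 3.12394204e-02] [ 0.2 -0.4 -0.5  0.1  0.3  0.2]
[[431.57344546 196.25594047 100.        ]]
rack [5.01538911e+02 1.97439635e+02 2.81127756e-02] [ 0.1  0.4 -0.5  0.4 -0.9 -0.2  0.4 -0.3  0.6 -0.1 -0.3  0.3  0.5  0.3]
[[431.56657088 195.47199952 100.        ]]
cap [[431.00402066 195.37652511 100.        ]] [[434.36347798 201.52155186 100.        ]]
browns top [[429.8086553  278.34352799  90.        ]
 [441.5756492  116.34106014  90.        ]
 [340.51997135 147.68222723  90.        ]] [[428.47250788 278.66246421  90.        ]
 [440.2074383  117.12826133  90.        ]
 [340.79379849 149.53155055  90.        ]]
```

>>> step_arm(increments=[[[6,-14,0],[0,0,0.05]],[[18,-42,0],[0,0,0.1]],[[34,-77,0],[0,0,0.15]],[[50,-114,0],[0,0,0.2]],[[66,-150,0],[0,0,0.25]],[[82,-187,0],[0,0,0.3]],[[98,-223,0],[0,0,0.347]],[[114,-260,0],[0,0,0.347]]], hand=-1)

```text
time_s: 1.67
position: [367.9, 309.6, 231.9]
eef_rot: [2.295, 2.145, 0.001]
wrist_force: [1.0, 0.4, -0.3]
gripper_width: 47.0
```

>>> step_arm(increments=[[[16,-36,0],[0,0,0]],[[32,-73,0],[0,0,0]],[[48,-109,0],[0,0,0]],[[64,-146,0],[0,0,0]],[[80,-182,0],[0,0,0]],[[96,-219,0],[0,0,0]],[[112,-255,0],[0,0,0]],[[128,-291,0],[0,0,0]]])

```text
time_s: 2.33
position: [496.0, 18.2, 231.9]
eef_rot: [2.299, 2.141, 0.001]
wrist_force: [0.2, 0.3, 0.5]
gripper_width: 0.9
```

>>> step_arm(increments=[[[16,-37,-8],[0,0,0]],[[32,-73,-24],[0,0,0]],[[48,-110,-40],[0,0,0]],[[64,-146,-50],[0,0,0]],[[80,-183,-60],[0,0,0]],[[92,-211,-65],[0,0,0]],[[100.4,-228.8,-68],[0,0,0]],[[100.4,-228.8,-70],[0,0,0]]])

```text
time_s: 3.0
position: [596.9, -212.1, 160.6]
eef_rot: [2.301, 2.138, -0.0]
wrist_force: [0.7, 1.0, 0.4]
gripper_width: 0.1
```

>>> step_arm(increments=[[[0,0,-5],[0,0,0]],[[0,0,-10],[0,0,0]],[[0,0,-14],[0,0,0]],[[0,0,-17],[0,0,0]],[[0,0,-18.5],[0,0,0]],[[0,0,-19],[0,0,0]],[[0,0,-19],[0,0,0]],[[0,0,-19],[0,0,0]]])

```text
time_s: 3.67
position: [596.1, -208.4, 142.9]
eef_rot: [2.298, 2.142, 0.0]
wrist_force: [-0.6, 0.3, 0.2]
gripper_width: 0.6
```

Run:
```python
from bench import observe
for i in range(1):
    o=observe();print(o['time_s'],o['position'],o['wrist_force'],o['eef_rot'])
from bench import cams
import cv2
for c in('side','top'): cv2.imwrite(f'pics/{c}1.png',cams.capture(c))
o=observe();print(o['position'],o['wrist_force'])
```

```text
3.6667 [ 596.07812701 -208.37453394  142.93592795] [-0.61297168  0.29414815  0.22366453] [2.29814648e+00 2.14150751e+00 3.15296205e-04]
[ 596.04906099 -208.5120889   142.90484045] [0.4400017  0.66366957 0.29554149]
```

View pics/side1.png

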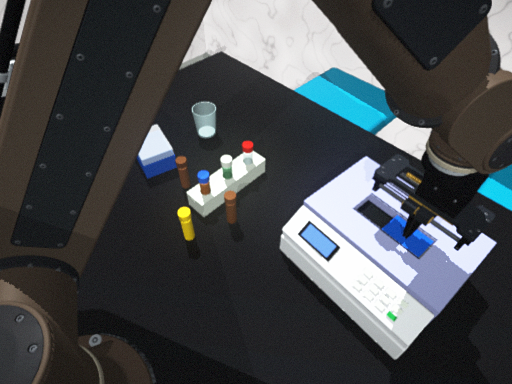

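The fingertips are over the blue cover, at about pixel (408,233), with the cover nearly shut. I'll feel downwards in small steps.

>>> step_arm(increments=[[[0,0,-0.5],[0,0,0]],[[0,0,-1],[0,0,0]],[[0,0,-1.5],[0,0,0]],[[0,0,-2],[0,0,0]],[[0,0,-2.3],[0,0,0]],[[0,0,-2.3],[0,0,0]],[[0,0,-2.3],[0,0,0]],[[0,0,-2.3],[0,0,0]]])

```text
time_s: 4.43
position: [596.0, -208.6, 140.4]
eef_rot: [-2.299, -2.141, -0.0]
wrist_force: [0.5, -0.2, 0.6]
gripper_width: 0.6
```

>>> step_arm(increments=[[[0,0,-0.3],[0,0,0]],[[0,0,-0.6],[0,0,0]],[[0,0,-0.9],[0,0,0]],[[0,0,-1.2],[0,0,0]],[[0,0,-1.5],[0,0,0]],[[0,0,-1.5],[0,0,0]],[[0,0,-1.5],[0,0,0]],[[0,0,-1.5],[0,0,0]]])

```text
time_s: 5.1
position: [596.0, -208.5, 138.9]
eef_rot: [-2.299, -2.141, -0.0]
wrist_force: [0.2, -0.6, 0.7]
gripper_width: 0.5
```

>>> step_arm(increments=[[[0,0,-0.3],[0,0,0]],[[0,0,-0.6],[0,0,0]],[[0,0,-0.9],[0,0,0]],[[0,0,-1.2],[0,0,0]],[[0,0,-1.5],[0,0,0]],[[0,0,-1.5],[0,0,0]],[[0,0,-1.5],[0,0,0]],[[0,0,-1.5],[0,0,0]]])

```text
time_s: 5.77
position: [596.1, -208.6, 137.6]
eef_rot: [2.298, 2.141, 0.0]
wrist_force: [-1.9, 1.3, 5.8]
gripper_width: 0.5
```

>>> step_arm(increments=[[[0,0,-0.2],[0,0,0]],[[0,0,-0.4],[0,0,0]],[[0,0,-0.6],[0,0,0]],[[0,0,-0.8],[0,0,0]],[[0,0,-0.8],[0,0,0]],[[0,0,-0.8],[0,0,0]],[[0,0,-0.8],[0,0,0]],[[0,0,-0.8],[0,0,0]]])

```text
time_s: 6.43
position: [596.1, -208.5, 136.9]
eef_rot: [2.298, 2.141, 0.0]
wrist_force: [-1.9, 1.3, 7.3]
gripper_width: 0.2
```

>>> step_arm(increments=[[[0,0,-0.2],[0,0,0]],[[0,0,-0.4],[0,0,0]],[[0,0,-0.4],[0,0,0]],[[0.1,1.5,-0.4],[0,0,0]],[[0.3,4,-0.4],[0,0,0]],[[0.5,7,-0.4],[0,0,0]],[[0.7,10,-0.4],[0,0,0]],[[0.7,10,-0.4],[0,0,0]]])

```text
time_s: 7.1
position: [596.8, -198.9, 136.8]
eef_rot: [2.297, 2.141, -0.0]
wrist_force: [-2.5, -0.5, 9.3]
gripper_width: 0.5
```

Run:
```python
from bench import observe
from bench import cams
import cv2
o=observe();print(o['position'],o['wrist_force'])
for c in('side',): cv2.imwrite(f'pics/{c}2.png',cams.capture(c)[150:270,340:500].repeat(5,0).repeat(5,1))
o=observe();print(o['position'],o['wrist_force'])
```

```text
[ 596.75618022 -198.87064133  136.80410139] [-2.53409911 -0.49997688  9.29185523]
[ 596.74119112 -198.89407674  136.75685476] [-1.3531307  -1.376141    8.85400504]
```

View pics/side2.png

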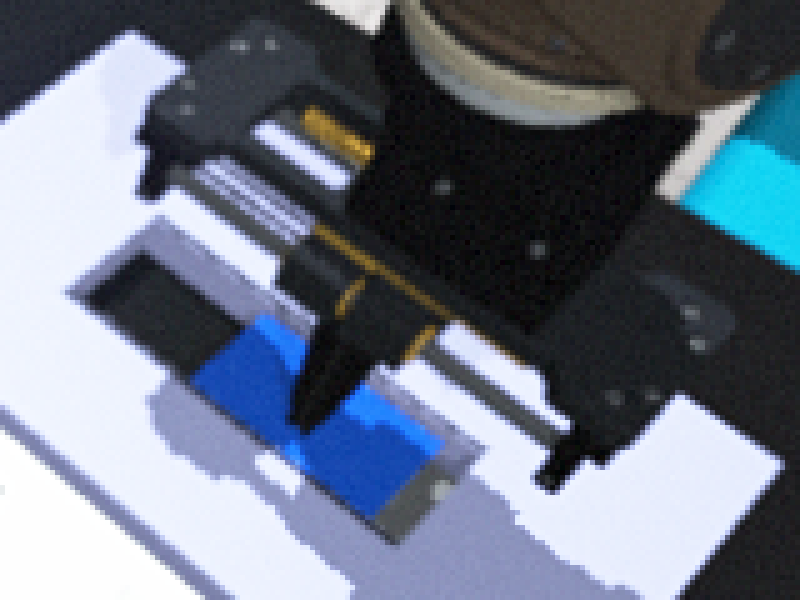

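The cover is moving with the fingertip. Its leading edge has advanced to about (225,350) in the crop, and the force is about 9 N. I'll carry on dragging.

>>> step_arm(increments=[[[0.1,2,0],[0,0,0]],[[0.4,5,0],[0,0,0]],[[0.6,9,0],[0,0,0]],[[0.9,13,0],[0,0,0]],[[1.2,17,0],[0,0,0]],[[1.5,21,0],[0,0,0]],[[1.8,25,0],[0,0,0]],[[2,28,0],[0,0,0]]])

```text
time_s: 7.82
position: [598.6, -171.1, 136.8]
eef_rot: [2.298, 2.141, -0.001]
wrist_force: [-4.1, -4.0, 9.5]
gripper_width: 0.1
```

>>> step_arm(increments=[[[-0.3,2,0],[0,0,0]],[[-0.4,5,0],[0,0,0]],[[-0.3,9,0],[0,0,0]],[[0,13,0],[0,0,0]],[[0.2,17,0],[0,0,0]],[[0.5,21,0],[0,0,0]],[[0.7,24,0],[0,0,0]],[[0.8,26,0],[0,0,0]]])

```text
time_s: 8.48
position: [600.2, -145.2, 136.9]
eef_rot: [2.296, 2.14, 0.001]
wrist_force: [-0.1, -5.8, 7.1]
gripper_width: 0.3
```

Run:
```python
from bench import observe
from bench import cams
import cv2
for c in('side','top'): cv2.imwrite(f'pics/{c}3.png',cams.capture(c)[115:270,280:500].repeat(3,0).repeat(3,1))
o=observe();print(o['position'],o['wrist_force'])
```

```text
[ 600.14419715 -145.08919102  136.88363614] [ 0.61633791 -1.35693241  7.246308  ]
```

View pics/side3.png

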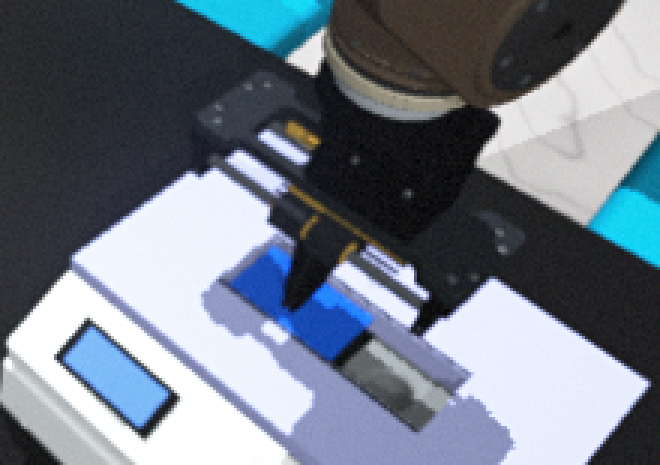

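>>> step_arm(increments=[[[0,0,-0.3],[0,0,0]],[[0.1,1,-0.3],[0,0,0]],[[0.2,3,-0.3],[0,0,0]],[[0.3,4.5,-0.3],[0,0,0]],[[0.4,6,-0.3],[0,0,0]],[[0.5,7,-0.3],[0,0,0]],[[0.6,8,-0.3],[0,0,0]],[[0.6,8,-0.3],[0,0,0]]])

```text
time_s: 9.25
position: [600.6, -137.6, 136.6]
eef_rot: [2.296, 2.14, 0.0]
wrist_force: [-0.4, -4.2, 8.6]
gripper_width: 0.3
```

Run:
```python
from bench import observe
from bench import cams
import cv2
for c in('side','top'): cv2.imwrite(f'pics/{c}4.png',cams.capture(c)[115:270,280:500].repeat(3,0).repeat(3,1))
o=observe();print(o['position'],o['wrist_force'])
```

```text
[ 600.64582384 -137.59126372  136.59299407] [-0.31097547 -5.31115682  7.79294425]
```

View pics/side4.png

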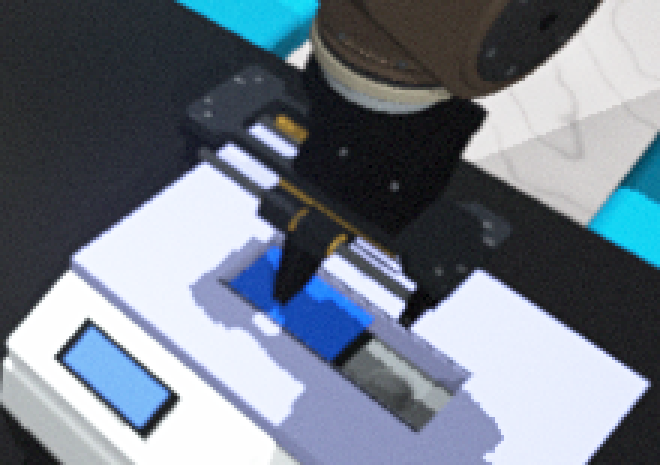

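At the stop: in the crop the trailing edge stayed at about (372,320) while the finger slid on. I'll lift and go to the rack.

>>> step_arm(increments=[[[0,-1,6],[0,0,0]],[[0,-1,20],[0,0,0]],[[0,-1,45],[0,0,0]],[[0,0,75],[0,0,0.02]],[[-10,18,95],[0,0,0.04]],[[-25,50,95],[0,0,0.06]],[[-42,84,95],[0,0,0.08]],[[-60,118,95],[0,0,0.1]]], hand=-1)

```text
time_s: 10.02
position: [539.2, -17.6, 230.9]
eef_rot: [-2.189, -2.253, -0.0]
wrist_force: [0.2, 0.1, -0.7]
gripper_width: 0.2
```

>>> step_arm(increments=[[[-18,36,0],[0,0,0]],[[-36,72,0],[0,0,0]],[[-54,107,0],[0,0,0]],[[-72,142,0],[0,0,0]],[[-88,175,0],[0,0,0]],[[-101,200,0],[0,0,0]],[[-108,213,0],[0,0,0]],[[-109.5,215,0],[0,0,0]]], hand=0.05)

```text
time_s: 10.68
position: [429.2, 198.4, 230.9]
eef_rot: [-2.185, -2.256, 0.0]
wrist_force: [0.4, -0.1, -0.5]
gripper_width: 47.2
```

Run:
```python
from bench import observe
from bench import cams,spot_point,look_for
import cv2
for c in('side','top'):
    im=cams.capture(c);cv2.imwrite(f'pics/{c}5.png',im)
    for l in ('port','vial_amber'): print(c,l,[(round(d['conf'],2),[round(float(v),1) for v in d['at']]) for d in spot_point(c,l)[:3]])
o=observe();print(o['time_s'],o['position'],o['eef_rot'],o['wrist_force'],o['gripper_width'])
def crop(im,x0,y0,w,h,f,n):
    c=cv2.resize(im[y0:y0+h,x0:x0+w],None,fx=f,fy=f,interpolation=cv2.INTER_CUBIC)
    cv2.imwrite(n,c)
s=cv2.imread('pics/side5.png');t=cv2.imread('pics/top5.png')
crop(t,285,115,135,100,5,'pics/tp5.png')
crop(s,340,150,160,120,5,'pics/sp5.png')
```

```text
side port [(0.58, [598.0, -223.1, 105.7])]
side vial_amber [(0.86, [341.1, 149.2, 3.9]), (0.71, [439.5, 115.4, -3.6]), (0.67, [428.5, 195.7, 11.2])]
top port [(0.58, [594.4, -224.3, 106.7])]
top vial_amber [(0.54, [438.3, 113.4, -0.8])]
10.9833 [431.12433513 195.59801034 230.74395072] [-2.19031345e+00 -2.25200664e+00  1.99562578e-04] [0.50410911 0.18746063 0.11994723] 49.65348345577191
```

View pics/tp5.png

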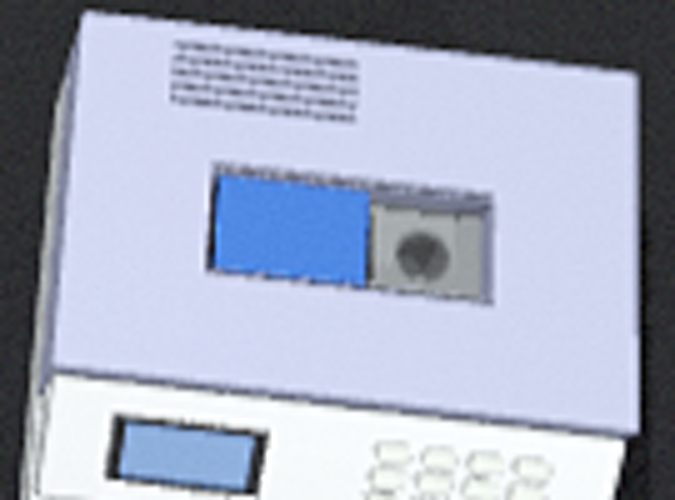

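View pics/sp5.png

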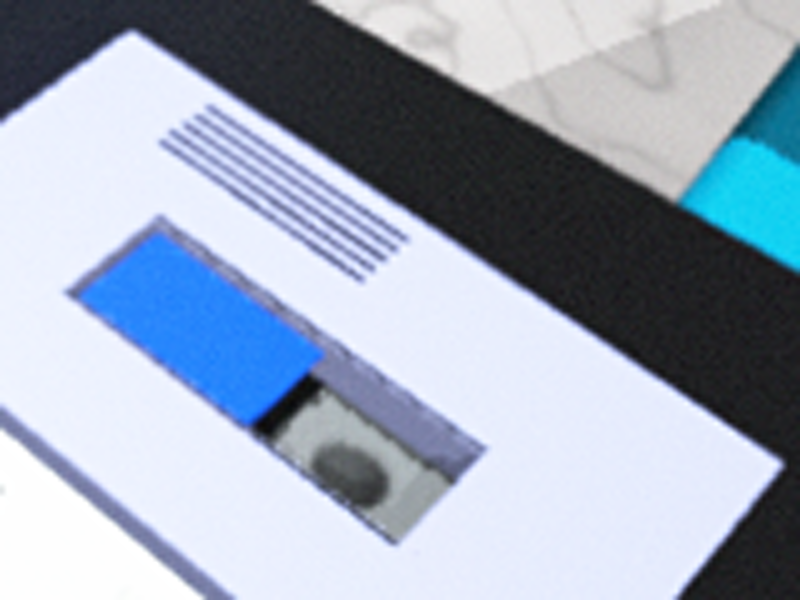

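View pics/side5.png

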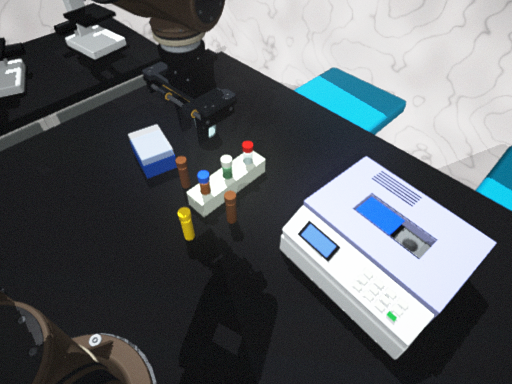

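View pics/top5.png

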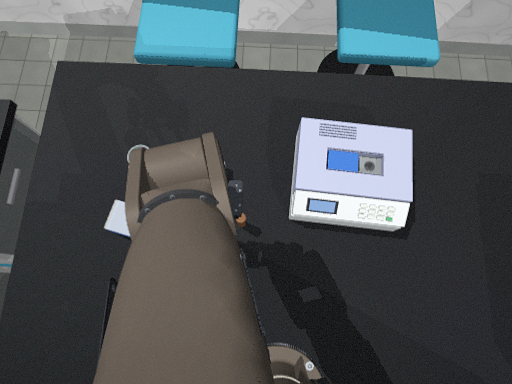

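The cover is open, and the dark port mouth shows in the crops at about (422,255) in the top view and (351,474) in the side view. I'll compute the port, the cover slide and a check on the vial.

Run:
```python
from fit import *
P=np.load('P.npy')
def loc(X):
    ca,sa=np.cos(P[2]),np.sin(P[2]); D=X[:,:2]-P[:2]
    return np.round(np.c_[ca*D[:,0]+sa*D[:,1],-sa*D[:,0]+ca*D[:,1]],1)
a=atz('top',px((285,115),[(422,256),(397,253),(448,260),(424,231),(420,282)]),105)
b=atz('side',px((340,150),[(351,474),(313,455),(389,490),(350,440),(345,500)]),105)
print(np.round(a,1),loc(a));print(np.round(b,1),loc(b))
# cover corners now z=121.6
z=121.6
c=atz('top',px((285,115),[(372,190),(366,288),(217,175),(214,270)]),z); d=atz('side',px((340,150),[(323,354),(250,426),(155,232),(78,296)]),z)
print(loc(c),loc(d))
# floor ends
print(loc(atz('top',px((285,115),[(480,222),(478,298)]),105)),loc(atz('side',px((340,150),[(455,478),(396,544)]),105)))
print('before', loc(atz('top',px((285,115),[(332,185),(332,282),(488,298)]),z)),loc(atz('side',px((340,150),[(286,325),(209,394),(475,462)]),z)))
# predicted projections with port local (20,-35..-48)
for y in(-35,-40,-45):
  X=body(P,[(20,y,105)]); print(y,X,proj('top',X),proj('side',X))
print(px((285,115),[(422,256)]),px((340,150),[(351,474)]))
```

```text
[[ 594.6 -220.3  105. ]
 [ 595.7 -206.9  105. ]
 [ 593.1 -234.2  105. ]
 [ 609.  -221.9  105. ]
 [ 579.9 -218.6  105. ]] [[ 19.6 -44.9]
 [ 19.6 -31.4]
 [ 19.  -58.9]
 [ 34.  -45.5]
 [  4.7 -44.3]]
[[ 593.6 -220.   105. ]
 [ 590.9 -205.5  105. ]
 [ 597.6 -233.6  105. ]
 [ 607.1 -212.   105. ]
 [ 581.8 -224.2  105. ]] [[ 18.6 -44.7]
 [ 14.8 -30.4]
 [ 23.5 -58. ]
 [ 31.4 -35.7]
 [  7.1 -49.7]]
[[ 47.  -11.9]
 [ -8.3 -10.9]
 [ 45.4  70.6]
 [ -8.1  68.9]] [[ 43.8  -9. ]
 [ -5.6 -10.4]
 [ 43.7  71.2]
 [ -6.6  70.5]]
[[ 42.9 -75.5]
 [ -0.5 -75.4]] [[ 47.3 -71.4]
 [  5.4 -72.6]]
before [[ 47.2   9.4]
 [ -7.1   7. ]
 [ -6.  -74.8]] [[ 44.7   8.5]
 [ -5.5   8.3]
 [ 45.  -74. ]]
-35 [[ 595.75201596 -210.44439479  105.        ]] [[365.33434458 165.22928607]] [[405.85108078 240.65248612]]
-40 [[ 595.39734304 -215.43179964  105.        ]] [[367.19464355 165.44478523]] [[408.10774798 242.3677858 ]]
-45 [[ 595.04267012 -220.41920449  105.        ]] [[369.05504095 165.66034299]] [[410.38029621 244.0953742 ]]
[[369.  165.8]] [[409.8 244.4]]
```

Run:
```python
import cv2,numpy as np
for c in('side','top'):
    a3=cv2.imread(f'pics/{c}3.png')[1::3,1::3].astype(int);a4=cv2.imread(f'pics/{c}4.png')[1::3,1::3].astype(int);a5=cv2.imread(f'pics/{c}5.png')[115:270,280:500].astype(int)
    # blue-ness along rows crossing trailing edge
    rows=[107,110,113,116] if c=='side' else [43,46,49,52]
    x0=105 if c=='side' else 70
    for r in rows:
        print(c,r,[ (a[r,x0:x0+22,0]-a[r,x0:x0+22,2]).tolist() for a in (a3,a4,a5)][0])
        for a in(a4,a5): print('      ',(a[r,x0:x0+22,0]-a[r,x0:x0+22,2]).tolist())
```

```text
side 107 [155, 159, 162, 155, 158, 154, 154, 154, 150, 155, 155, 157, 156, 152, 170, 208, 225, 212, 179, 71, 43, 43]
       [158, 159, 158, 155, 159, 158, 154, 156, 160, 154, 155, 153, 157, 159, 168, 204, 222, 215, 181, 71, 44, 44]
       [217, 211, 213, 220, 213, 215, 219, 216, 216, 217, 215, 214, 218, 217, 219, 212, 218, 193, 119, 62, 45, 45]
side 110 [159, 156, 153, 154, 152, 157, 158, 159, 150, 157, 155, 153, 156, 156, 142, 107, 45, 18, 32, 39, 43, 44]
       [151, 151, 154, 154, 157, 160, 156, 157, 157, 157, 156, 157, 152, 155, 142, 104, 36, 17, 30, 40, 46, 48]
       [217, 215, 210, 218, 210, 209, 215, 219, 211, 214, 213, 217, 217, 218, 211, 123, 39, 16, 34, 42, 41, 46]
side 113 [157, 156, 159, 158, 159, 157, 155, 153, 155, 156, 154, 129, 71, 20, -1, -1, 8, 7, 5, 9, 8, 12]
       [157, 154, 157, 156, 156, 155, 156, 158, 154, 159, 155, 128, 91, 31, 6, 2, 4, 5, 5, 7, 9, 16]
       [217, 217, 213, 212, 213, 215, 210, 215, 215, 219, 220, 215, 120, 25, 0, 2, 2, 4, 4, 11, 7, 15]
side 116 [122, 149, 160, 161, 159, 163, 159, 168, 135, 59, 21, 2, 0, 2, 8, 7, 11, 12, 14, 12, 14, 12]
    
[... 809 characters left out ...]
, 82, -1, 8, 9, 8, 8, 8, 7, 8, 7, 6, 7, 7, 7]
top 49 [-26, -25, -23, -26, -24, -25, -22, -24, -24, -24, -24, -24, -24, -24, -25, -25, -25, -23, -24, -25, -25, -25]
       [-25, -23, -23, -26, -24, -27, -25, -26, -24, -24, -25, -24, -25, -24, -24, -24, -27, -24, -26, -23, -23, -24]
       [146, 149, 144, 147, 150, 147, 149, 156, 56, 1, 7, 7, 9, 8, 6, 5, 3, 4, 4, 3, 3, 5]
top 52 [-24, -27, -26, -28, -23, -26, -26, -24, -26, -24, -24, -24, -23, -24, -25, -24, -25, -26, -24, -25, -25, -24]
       [-24, -24, -23, -25, -24, -23, -25, -23, -26, -25, -25, -25, -25, -24, -25, -22, -25, -25, -25, -27, -26, -24]
       [147, 149, 149, 150, 149, 147, 150, 154, 44, -1, 8, 9, 7, 7, 6, 4, 7, 8, 4, 3, 4, 3]
```

Run:
```python
from fit import *
for c,b in(('top',(200,210,222,235)),('side',(192,165,215,190))):
    im=cv2.imread(f'pics/{c}0.png').astype(int); m=(im[...,0]-im[...,2]>70); M_=np.zeros_like(m);M_[b[1]:b[3],b[0]:b[2]]=1;m&=M_
    ys,xs=np.nonzero(m); cen=np.array([xs.mean(),ys.mean()])
    # predicted silhouette of cap
    def sil(x,y):
        a=np.linspace(0,2*np.pi,40)
        pts=np.concatenate([np.c_[x+13.5*np.cos(a),y+13.5*np.sin(a),np.full(40,z)] for z in(82,100)])
        h=cv2.convexHull(proj(c,pts).astype(np.float32)); mo=cv2.moments(h); return np.array([mo['m10'],mo['m01']])/mo['m00'],mo['m00']
    r=least_squares(lambda p:sil(*p)[0]-cen,[431,195]); print(c,m.sum(),sil(*r.x)[1],r.x)
```

```text
top 83 98.88148303946946 [432.71637211 196.41845923]
side 137 148.5692345330026 [432.06157641 200.24746087]
```

>>> step_arm(increments=[[[0.8,0.5,-10],[0,0,0]],[[0.8,0.5,-35],[0,0,0]],[[0.8,0.5,-65],[0,0,0]],[[0.8,0.5,-95],[0,0,0]],[[0.8,0.5,-118],[0,0,0]],[[0.8,0.5,-132],[0,0,0]],[[0.8,0.5,-139],[0,0,0]],[[0.8,0.5,-141],[0,0,0]]])

```text
time_s: 11.65
position: [431.4, 196.3, 88.8]
eef_rot: [-2.189, -2.252, 0.003]
wrist_force: [-0.9, 0.2, 0.6]
gripper_width: 50.2
```

Run:
```python
from bench import observe,cams
import cv2
im=cams.capture('side');cv2.imwrite('pics/side6.png',cv2.resize(im[90:250,120:320],None,fx=4,fy=4))
o=observe();print(o['time_s'],o['position'],o['wrist_force'],o['gripper_width'])
```

```text
11.7 [431.60084106 196.49545337  89.39713471] [ 0.25663509  0.03449947 -0.82666266] 50.20390008200325
```

View pics/side6.png

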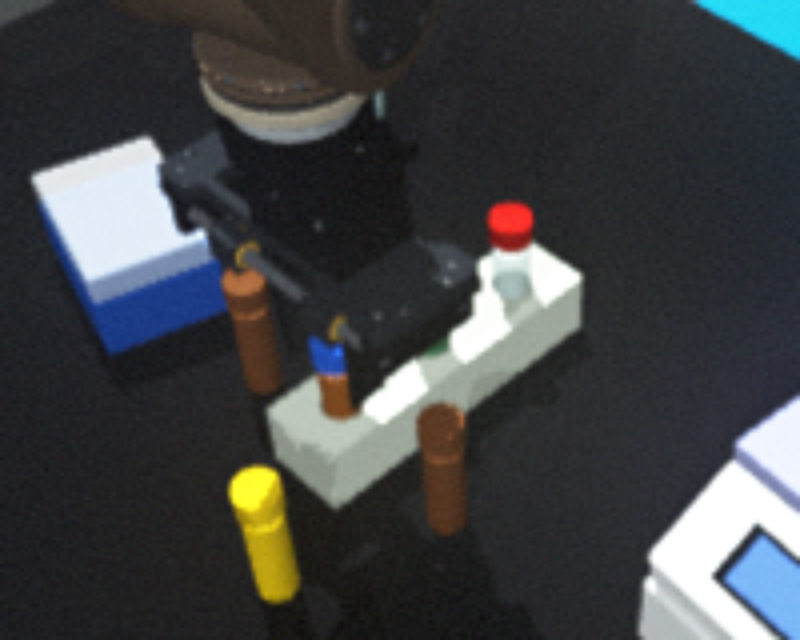

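The fingers straddle the blue-capped vial, which shows between them at about (330,370) in the crop, and clear the brown ones. Closing.

>>> step_arm(increments=[[[0,0,0],[0,0,0]],[[0,0,0],[0,0,0]],[[0,0,0],[0,0,0]],[[0,0,0],[0,0,0]],[[0,0,0],[0,0,0]],[[0,0,0],[0,0,0]],[[0,0,0],[0,0,0]],[[0,0,0],[0,0,0]]], hand=-1)

```text
time_s: 12.37
position: [431.7, 197.1, 90.4]
eef_rot: [2.188, 2.253, 0.002]
wrist_force: [0.4, -0.7, 6.1]
gripper_width: 26.5
```

>>> step_arm(increments=[[[0,0,1],[0,0,0]],[[0,0,3],[0,0,0]],[[0,0,7],[0,0,0]],[[0,0,12],[0,0,0]],[[0,0,20],[0,0,0]],[[0,0,30],[0,0,0]],[[0,0,40],[0,0,0]],[[0,0,45],[0,0,0]]])

```text
time_s: 13.03
position: [431.7, 197.1, 136.4]
eef_rot: [2.188, 2.253, 0.002]
wrist_force: [0.2, 0.1, -1.3]
gripper_width: 26.3
```

>>> step_arm(increments=[[[0,0,8],[0,0,0]],[[0,0,25],[0,0,0]],[[0,0,50],[0,0,0]],[[0,0,75],[0,0,0]],[[0,0,90],[0,0,0]],[[0,0,97],[0,0,0]],[[0,0,100],[0,0,0]],[[0,0,100],[0,0,0]]])

```text
time_s: 13.7
position: [431.2, 196.9, 234.9]
eef_rot: [2.189, 2.254, 0.0]
wrist_force: [0.1, 0.0, -0.8]
gripper_width: 26.1
```

Run:
```python
from bench import observe,cams
import cv2
im=cams.capture('side');cv2.imwrite('pics/side7f.png',im);cv2.imwrite('pics/side7.png',cv2.resize(im[40:240,120:320],None,fx=3,fy=3))
o=observe();print(o['time_s'],o['position'],o['wrist_force'],o['eef_rot'],o['gripper_width'])
```

```text
13.75 [431.07970453 196.86101896 234.28280321] [0.04051381 0.96375175 0.10093462] [-2.18849948e+00 -2.25324204e+00  1.07323197e-03] 26.196997715414025
```

View pics/side7.png

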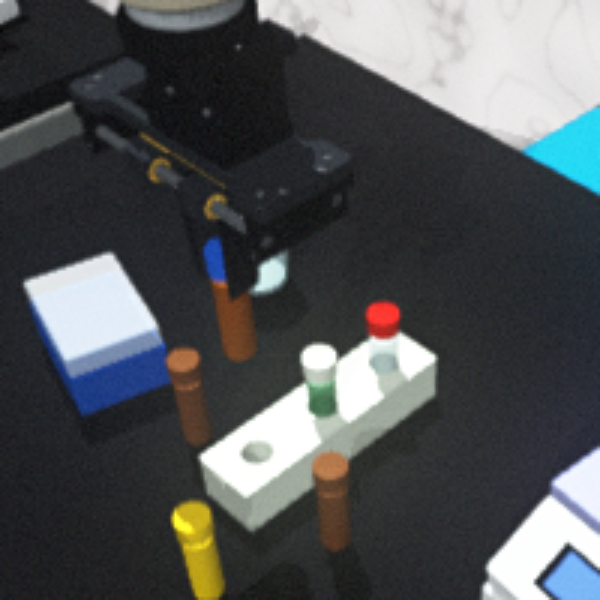

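>>> step_arm(increments=[[[4,-9,0],[0,0,0]],[[12,-30,0],[0,0,0]],[[24,-60,0],[0,0,0]],[[37,-94,0],[0,0,0]],[[50,-128,0],[0,0,0]],[[63,-161,0],[0,0,0]],[[76,-194,0],[0,0,0]],[[89,-227,0],[0,0,0]]])

```text
time_s: 14.42
position: [520.5, -32.5, 233.8]
eef_rot: [-2.188, -2.252, 0.001]
wrist_force: [0.5, 1.1, -0.1]
gripper_width: 26.6
```

>>> step_arm(increments=[[[12,-31,0],[0,0,-0.02]],[[25,-63,0],[0,0,-0.04]],[[37,-94,0],[0,0,-0.06]],[[49,-124,0],[0,0,-0.08]],[[60,-152,0],[0,0,-0.1]],[[69,-175,0],[0,0,-0.1]],[[74,-187,0],[0,0,-0.1]],[[75,-190.3,0],[0,0,-0.1]]])

```text
time_s: 15.08
position: [595.4, -222.5, 233.3]
eef_rot: [-2.299, -2.138, 0.001]
wrist_force: [0.9, 1.1, -0.3]
gripper_width: 26.4
```

>>> step_arm(increments=[[[0,0,-2],[0,0,0]],[[0,0,-6],[0,0,0]],[[0,0,-10],[0,0,0]],[[0,0,-14],[0,0,0]],[[0,0,-17],[0,0,0]],[[0,0,-19],[0,0,0]],[[0,0,-20],[0,0,0]],[[0,0,-20],[0,0,0]]])

```text
time_s: 15.75
position: [595.3, -220.1, 214.7]
eef_rot: [-2.298, -2.142, -0.0]
wrist_force: [0.0, 0.9, -2.0]
gripper_width: 26.2
```

Run:
```python
from bench import observe,cams
import cv2
for c in('side','top'):
    im=cams.capture(c);cv2.imwrite(f'pics/{c}8f.png',im)
    cv2.imwrite(f'pics/{c}8.png',cv2.resize(im[115:265,320:480],None,fx=5,fy=5,interpolation=cv2.INTER_CUBIC)[:,:800])
o=observe();print(o['time_s'],o['position'],o['wrist_force'],o['eef_rot'],o['gripper_width'])
```

```text
15.85 [ 595.43123056 -220.30917951  214.98198076] [ 0.21010222  0.48370267 -0.52903009] [2.29847289e+00 2.14144026e+00 2.25916663e-04] 26.48078571506236
```

View pics/side8.png

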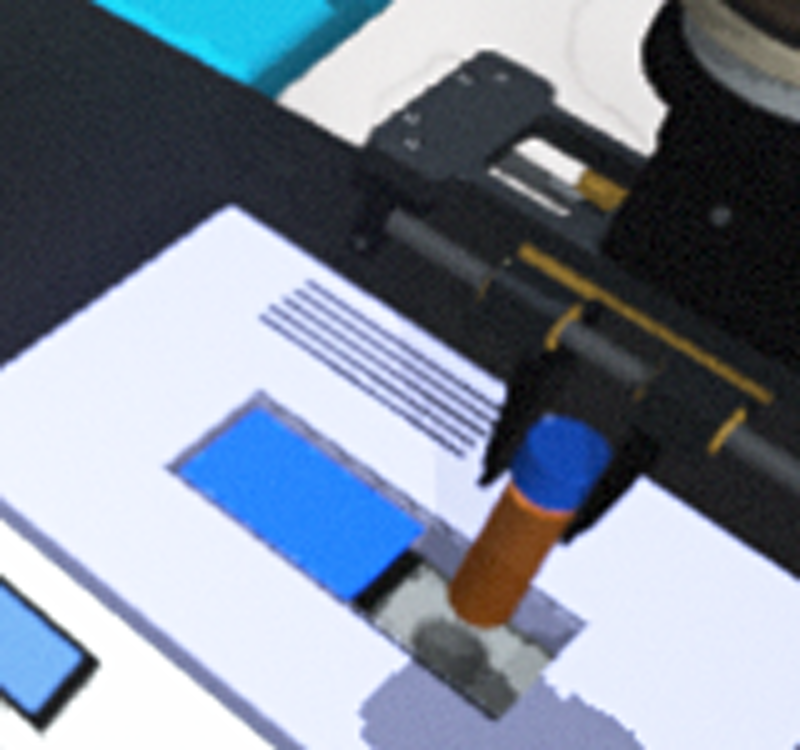

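View pics/top8f.png

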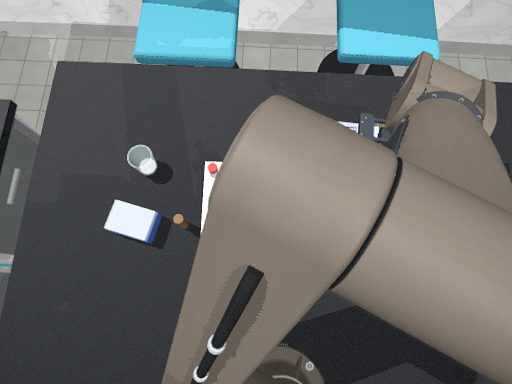

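```bash
cat > ov.py <<'E'
from fit import *
import sys
def ov(src,dst,x,y,zb,x0=320,y0=115,w=160,h=150,f=5):
    im=cv2.imread(src)
    c=cv2.resize(im[y0:y0+h,x0:x0+w],None,fx=f,fy=f,interpolation=cv2.INTER_CUBIC)
    a=np.linspace(0,2*np.pi,60)
    def dr(X,col): 
        p=(proj('side',X)-[x0,y0]+.5)*f-.5; cv2.polylines(c,[np.round(p).astype(int)],False,col,1,cv2.LINE_AA)
    for z,r in((zb,12),(zb+72,12),(zb+72,13.5),(zb+90,13.5)): dr(np.c_[x+r*np.cos(a),y+r*np.sin(a),np.full(60,z)],(0,255,0))
    dr([(x,y,zb),(x,y,zb+90)],(0,255,0))
    q=(595,-220.4); dr(np.c_[q[0]+14*np.cos(a),q[1]+14*np.sin(a),np.full(60,105)],(0,0,255))
    cv2.imwrite(dst,c)
if __name__=='__main__': ov('pics/side8f.png','pics/ov8.png',595.3,-220.3,135)
E
python3 ov.py
```

```text
(no output)
```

View pics/ov8.png

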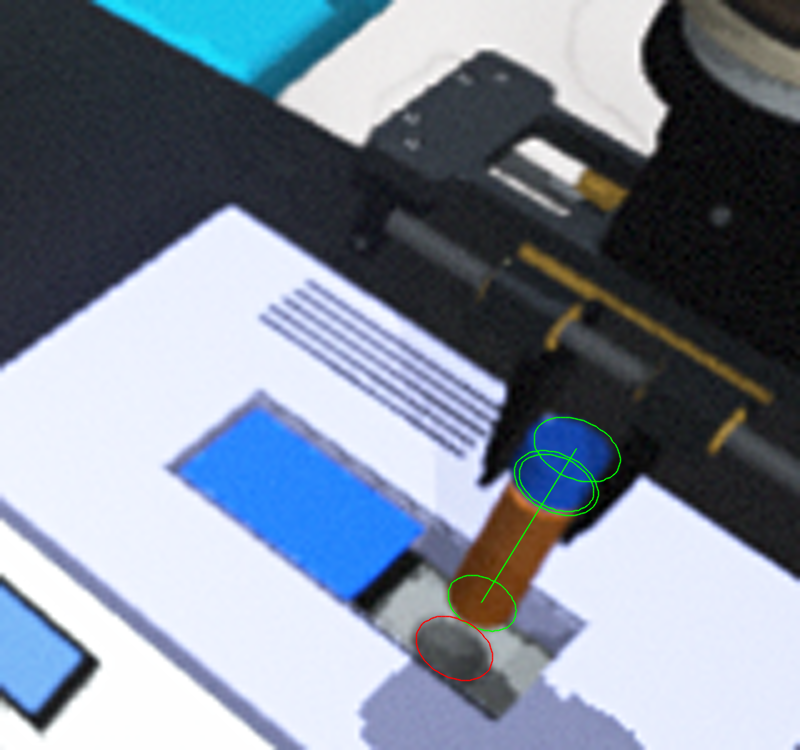

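The vial hangs upright. Its bottom is at crop (483,603), matching the model, and the modelled port ring coincides with the dark mouth at about (453,648). Lowering.

>>> step_arm(increments=[[[-0.3,0,-3],[0,0,0]],[[-0.3,0,-8],[0,0,0]],[[-0.3,0,-13],[0,0,0]],[[-0.3,0,-18],[0,0,0]],[[-0.3,0,-22],[0,0,0]],[[-0.3,0,-25],[0,0,0]],[[-0.3,0,-26],[0,0,0]],[[-0.3,0,-26],[0,0,0]]])

```text
time_s: 16.52
position: [595.0, -220.3, 188.5]
eef_rot: [-2.298, -2.141, 0.0]
wrist_force: [-0.7, 0.2, -1.4]
gripper_width: 26.2
```

>>> step_arm(increments=[[[0,0,-1],[0,0,0]],[[0,0,-2],[0,0,0]],[[0,0,-3],[0,0,0]],[[0,0,-4],[0,0,0]],[[0,0,-5],[0,0,0]],[[0,0,-6],[0,0,0]],[[0,0,-7],[0,0,0]],[[0,0,-7],[0,0,0]]])

```text
time_s: 17.18
position: [595.0, -220.3, 181.6]
eef_rot: [-2.298, -2.141, 0.0]
wrist_force: [-0.5, -0.1, -0.0]
gripper_width: 26.1
```

>>> step_arm(increments=[[[0,0,-1],[0,0,0]],[[0,0,-2],[0,0,0]],[[0,0,-3.5],[0,0,0]],[[0,0,-5],[0,0,0]],[[0,0,-7],[0,0,0]],[[0,0,-9],[0,0,0]],[[0,0,-10],[0,0,0]],[[0,0,-10],[0,0,0]]])

```text
time_s: 17.85
position: [595.0, -220.3, 171.5]
eef_rot: [-2.298, -2.141, 0.0]
wrist_force: [0.2, 0.3, -0.2]
gripper_width: 26.8
```

Run:
```python
from bench import observe,cams
import cv2
im=cams.capture('side');cv2.imwrite('pics/side9f.png',im)
o=observe();print(o['time_s'],o['position'],o['wrist_force'],o['ft_torque'],o['gripper_width'])
import ov; p=o['position']; ov.ov('pics/side9f.png','pics/ov9.png',p[0],p[1],p[2]-80)
```

```text
17.9 [ 595.04352166 -220.32082706  171.70764052] [ 0.17618354 -0.03898978 -0.77408728] [ 0.07620922 -0.03601952 -0.03460936] 26.204672359467374
```

View pics/ov9.png

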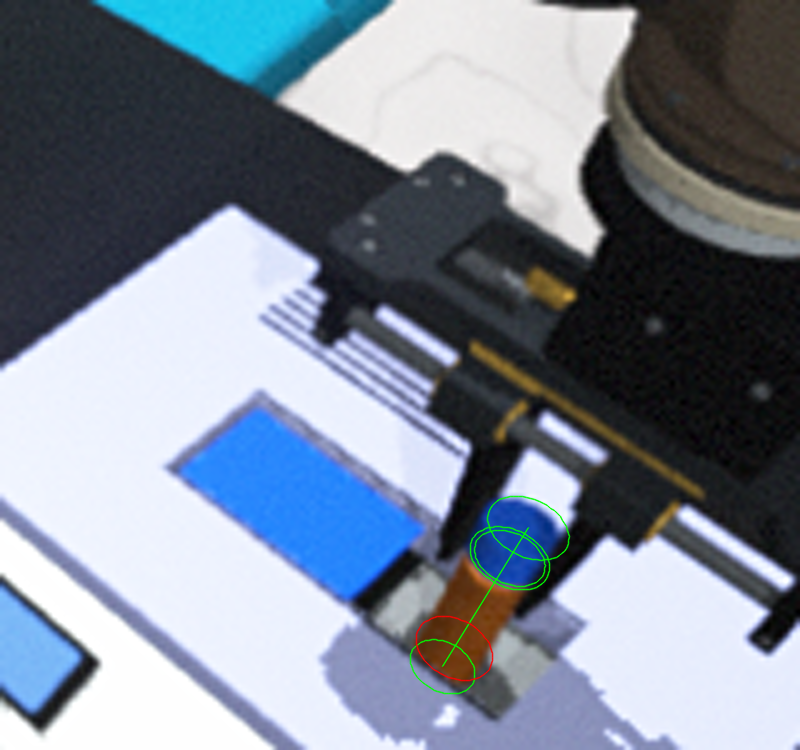

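The vial has entered the port without any force. Continuing down, it should seat near TCP z ≈ 145.

>>> step_arm(increments=[[[0,0,-2],[0,0,0]],[[0,0,-4.5],[0,0,0]],[[0,0,-7],[0,0,0]],[[0,0,-10],[0,0,0]],[[0,0,-13],[0,0,0]],[[0,0,-16],[0,0,0]],[[0,0,-18],[0,0,0]],[[0,0,-18],[0,0,0]]])

```text
time_s: 18.57
position: [594.9, -220.3, 153.3]
eef_rot: [-2.298, -2.141, 0.0]
wrist_force: [-0.0, 0.1, 0.1]
gripper_width: 26.2
```

>>> step_arm(increments=[[[0,0,-0.7],[0,0,0]],[[0,0,-1.5],[0,0,0]],[[0,0,-2.2],[0,0,0]],[[0,0,-3],[0,0,0]],[[0,0,-3.7],[0,0,0]],[[0,0,-4.5],[0,0,0]],[[0,0,-5],[0,0,0]],[[0,0,-5],[0,0,0]]])

```text
time_s: 19.23
position: [595.0, -220.3, 148.7]
eef_rot: [-2.299, -2.141, -0.0]
wrist_force: [-0.5, 0.3, -0.4]
gripper_width: 26.4
```

Now 1.5 mm per call until contact.

>>> step_arm(increments=[[[0,0,-0.3],[0,0,0]],[[0,0,-0.6],[0,0,0]],[[0,0,-1],[0,0,0]],[[0,0,-1.3],[0,0,0]],[[0,0,-1.6],[0,0,0]],[[0,0,-2],[0,0,0]],[[0,0,-2],[0,0,0]],[[0,0,-2],[0,0,0]]])

```text
time_s: 19.9
position: [595.1, -220.3, 146.8]
eef_rot: [-2.299, -2.141, -0.0]
wrist_force: [0.2, -0.0, -0.6]
gripper_width: 26.4
```

>>> step_arm(increments=[[[0,0,-0.2],[0,0,0]],[[0,0,-0.4],[0,0,0]],[[0,0,-0.6],[0,0,0]],[[0,0,-0.8],[0,0,0]],[[0,0,-1],[0,0,0]],[[0,0,-1],[0,0,0]],[[0,0,-1],[0,0,0]],[[0,0,-1],[0,0,0]]])

```text
time_s: 20.57
position: [595.1, -220.3, 145.9]
eef_rot: [-2.299, -2.141, -0.0]
wrist_force: [0.6, 0.8, -1.5]
gripper_width: 26.3
```

>>> step_arm(increments=[[[0,0,-0.2],[0,0,0]],[[0,0,-0.4],[0,0,0]],[[0,0,-0.6],[0,0,0]],[[0,0,-0.8],[0,0,0]],[[0,0,-0.8],[0,0,0]],[[0,0,-0.8],[0,0,0]],[[0,0,-0.8],[0,0,0]],[[0,0,-0.8],[0,0,0]]])

```text
time_s: 21.23
position: [595.3, -220.4, 145.5]
eef_rot: [2.298, 2.141, 0.001]
wrist_force: [-0.0, 0.2, 5.3]
gripper_width: 26.4
```

Contact at the expected height: 5.3 N at z 145.5. Releasing.

>>> step_arm(increments=[[[0,0,0],[0,0,0]],[[0,0,0],[0,0,0]],[[0,0,0],[0,0,0]],[[0,0,0],[0,0,0]],[[0,0,0],[0,0,0]],[[0,0,0],[0,0,0]],[[0,0,0],[0,0,0]],[[0,0,0],[0,0,0]]], hand=0.05)

```text
time_s: 21.9
position: [595.1, -220.3, 145.0]
eef_rot: [-2.299, -2.141, -0.0]
wrist_force: [-0.8, 0.7, 0.8]
gripper_width: 49.9
```

>>> step_arm(increments=[[[0,0,2],[0,0,0]],[[0,0,6],[0,0,0]],[[0,0,14],[0,0,0]],[[0,0,26],[0,0,0]],[[0,0,42],[0,0,0]],[[0,0,62],[0,0,0]],[[0,0,80],[0,0,0]],[[0,0,90],[0,0,0]]])

```text
time_s: 22.57
position: [595.6, -220.6, 238.5]
eef_rot: [2.296, 2.139, 0.002]
wrist_force: [-0.4, 0.6, 0.3]
gripper_width: 49.9
```

>>> step_arm(increments=[[[-5,12,2],[0,0,0]],[[-15,40,5],[0,0,0]],[[-30,75,5],[0,0,0]],[[-45,110,5],[0,0,0]],[[-60,145,5],[0,0,0]],[[-72,175,5],[0,0,0]],[[-78,190,5],[0,0,0]],[[-80,195,5],[0,0,0]]])

```text
time_s: 23.23
position: [513.2, -22.6, 239.9]
eef_rot: [-2.295, -2.143, 0.001]
wrist_force: [1.1, -1.6, 0.4]
gripper_width: 49.7
```

Run:
```python
from bench import observe,cams
import cv2
for c in('side','top'): cv2.imwrite(f'pics/{c}10.png',cams.capture(c))
o=observe();print(o['time_s'],o['position'],o['wrist_force'],o['gripper_width'])
import ov; ov.ov('pics/side10.png','pics/ov10.png',595,-220.4,65)
```

```text
23.3333 [514.63471327 -24.46373359 240.05480721] [0.61391307 0.29662774 0.91154858] 49.95192913477067
```

View pics/ov10.png

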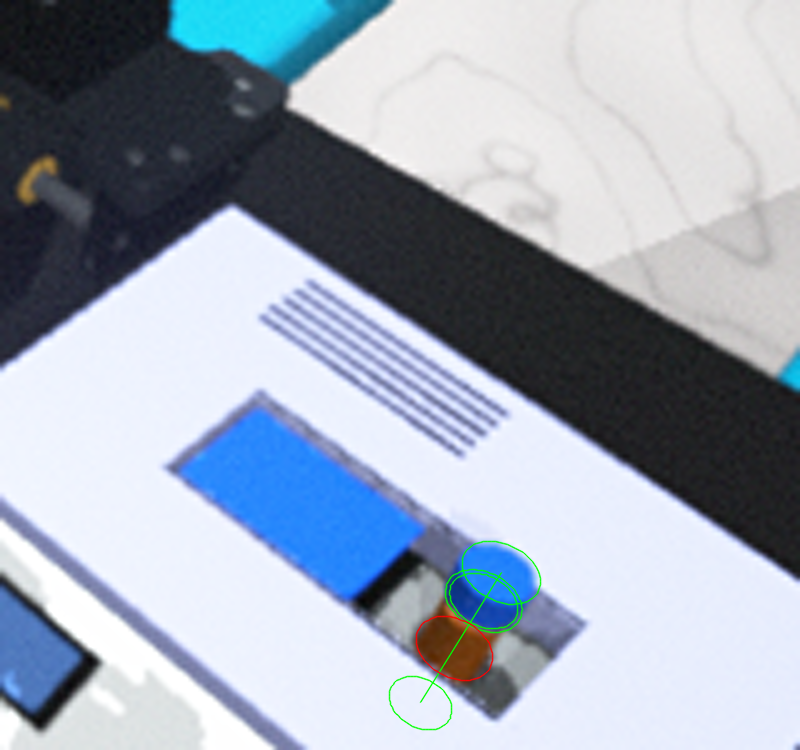

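View pics/side10.png

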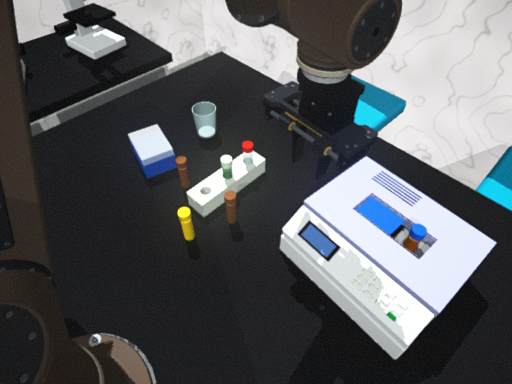

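View pics/top10.png

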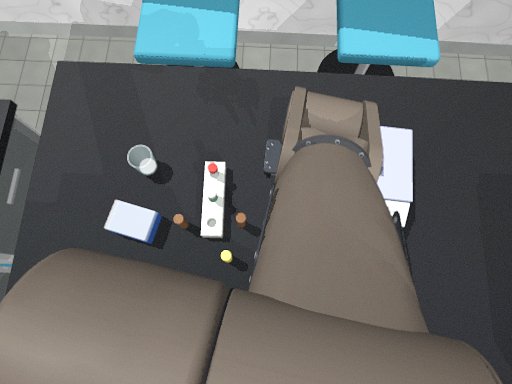

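The vial stands seated, with its cap at about (417,231) in the side image where the seated model puts it. The cover is open and everything else is where it was. Handing in.

Run:
```python
from bench import manip
print(manip.sign_off())
```

```text
the job is handed in; nothing more can be done
None
```

The dust cover is fully open, the amber vial stands on the bottom of the port, and the job is handed in at about 23 s of the 64 s allowed.

- **Cover:** I pressed it with the closed fingertips and dragged it to its stop. The highest reading I saw was about 9.5 N, but force is only reported at the end of each move. It is at the stop, because the finger slid on another 8 mm while the cover's edge stayed put in the side image. By image the cover moved about 63 mm, which fits it having started nearly shut; the 2 mm or so left to 65 mm is within the measuring error.
- **Vial:** I took the blue-capped amber vial from the rack, and it entered the port with no side force I could detect. It touched bottom at the expected height with 5.3 N. I opened the fingers there and moved clear.
- **Last checks:** The side image shows the cap where a seated vial should be. The green and clear vials, the brown and yellow look-alikes, the beaker and the tip box look unmoved. By then the arm hid the photometer from the top camera, so the seating was checked by the side camera and the touch-down height only.
- **Disagreement:** The two cameras put the vial's position in the rack up to 4 mm apart in y. The open fingers had about 11 mm of margin on each side, so the grasp was not affected.

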